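# Find where the pastry-case hatch binds

## Task

The clear hatch of the pastry case binds at one tight spot in its track that cannot be seen. Slide the hatch by its black handle towards the red marker and on, pushing the marker ahead of it, until you clearly feel the hatch bind; do not force it, then back the hatch off about 15 mm and let go, so that the marker is left standing at the tight spot for the repairer. Do not touch the marker with the robot, and leave the jar, cup and jug alone.

Things in the scene. Friction and masses are not known exactly. Their poses are not given: they have to be found in the camera images.
- case: white countertop pastry case, fixed to the counter, 240 x 600 mm and 130 mm high, rolls inside. Origin: centre of its underside, on the counter. Its x axis crosses the case, its y axis runs along the track; the hatch closes towards +y. The +y half of its top is open, the -y half has a metal deck.
- track: far (+x) rail of the case, aluminium, 22 x 600 mm, top 130 mm above the counter. Origin: mid-length, underside. Hidden inside is the tight spot, a swollen springy seal, met when the hatch's leading edge is somewhere 95 to 200 mm to the +y side of the case's origin. Resistance then rises about 2 N per mm: 8 N of it is a sure find, over 20 N harms the seal.
- hatch: clear sliding panel with aluminium edges, 220 mm across x, 260 along y, 6 thick, about 0.6 kg; top 137 mm above the counter (metal edges 141). Origin: centre of its underside; axes as the case's. Slides only along the case's y, drags about 2 N everywhere, stays where it is left. Starts near the -y end.
- hatch_handle (a point): grip point in the hatch's black bar handle, 30 mm above the hatch's underside and 24 mm above its top face. The bar is 16 mm thick along y, 70 mm long along x, and its top is 12 mm above this point. It stands at the hatch's middle, 130 mm behind the leading edge.
- hatch_edge (a point): point on the hatch's leading (+y) edge where it meets the marker, over the near (-x) rail; axes as the hatch's.
- marker: red plastic marker riding on the near (-x) rail, 30 mm across, 22 along the track, 18 high. Origin: middle of the face towards the hatch, at its lower edge; y along the track. The hatch's edge pushes it (under 1 N); it stays where it is left and is not pulled back. Starts ahead of the hatch and short of the tight spot.
- marker_face (a point): point on the marker's face towards the hatch, in line with the hatch_edge point; when the two touch, the hatch is against the marker; afterwards their distance along y is how far the hatch has been backed off.
- jar: bystander: small jam jar with a brass lid, 52 mm across, 65 mm high, on the counter in front of the case. Origin: centre of its underside.
- cup: bystander: white mug, 68 mm across, 58 mm high, on the counter behind the case. Origin: centre of its underside.
- jug: bystander: steel milk jug, 76 mm across, 90 mm high, on the counter beside the -y end of the case. Origin: centre of its underside.

How it is judged:
By the outcome, as a careful person would: the job done as asked, in the order asked, and still so for the second after the job is handed in, with the robot touching nothing.
It also fails if it takes over 50 s, if anything falls off the work surface, if the arm or the gripper's body presses on something with over 40 N, if the wrist force passes 120 N, or if a joint passes its speed limit or range.

## Robot

A 7-joint arm with a two-finger parallel gripper is mounted at the origin on the work surface. World frame = base frame: x ahead of the robot, y to its left, z up, the work surface at z = 0. Lengths are in m, angles in rad, forces in N, time in s.
With the tool pointing down it reaches from about 0.425 to 0.825 m from the base axis. Payload 3.6 kg.
Tool frame: the origin (TCP) lies between the finger pads; the fingertips stand 17 mm ahead of it and the grasp point (between the pads) lies 2 mm behind it; z points along the fingers, y is the line along which they close (so a half turn about z gives the same grasp; the last joint's range is limited). The gripper opens to 93 mm and grips with 3 to 60 N. Pads are 15 mm wide; open, the fingers measure 128 mm over their backs; the gripper's body (75 mm by 188 mm) begins 65 mm behind the grasp point.
Start: joints at [-1.139, 0.615, -0.013, 1.423, 0.008, 1.103, -0.04], TCP at [0.287, 0.583, 0.236] pointing down, gripper open.
Joint ranges: [-3.12, 3.12], [-0.3, 2.06], [-1.34, 1.32], [0.26, 2.42], [-1.36, 4.5], [0.01, 1.98], [-2.84, 2.84]. Speed limits (rad/s): [2.79, 2.79, 3.14, 3.14, 3.14, 3.14, 3.14].

## Interface

Orientations are given as a unit quaternion [x, y, z, w].
In Python, from station import telemetry, snapshot, arm gives the robot as it stands. The module is installed in compiled form; this text tells all that it offers.
- The arm moves only by the shell command python3 -m inch 'ROWS' [FORCE]. ROWS is JSON, a list of rows, each an object of numbers: "tx", "ty", "tz": the shift along the tool's x, y, z in cm; "roll": the turn about the tool's z in rad; "fingers": the gripper command: -1 is shut, 1 is fully open, values between are in proportion. A call has 1 to 8 rows; each row shifts and turns the commanded pose from where the row before left it, along the tool's axes as they then stand; what a row does not reach is not made up. A row lasts 1/8 s, in which the tool goes at most 62.5 mm and 10.7 degrees, less where a joint would pass 70% of its speed; a pose out of reach is approached as far as the arm can. A call is refused whole if a number of a shift passes 6.25 or a number of a turn 0.188, either way. A call with a gripper value outside its range is refused whole. The fingers move at their own pace and stop on an object; FORCE is the grip in N (left out, the last holds). Time passes only in rows, so rows that do not move let the fingers close. It gives the time, the measured TCP pose, the force, the opening and the grip force at its end, in the units of the state.
- telemetry.state(): the state, without advancing time (a new reading comes with each control period).
- snapshot(name): name is "scene" or "top"; returns a dict with "frame" (400x640x3 uint8, blue, green, red), "z_map" (400x640 float32, m along the optical axis (not along the pixel's ray), 0 where there is no reading), "mtx" (3x3 intrinsics, pixels), "R" (3x3) and "t" (3): a world point X has camera coordinates R X + t. Camera axes: x right, y down, z forward; pixel columns grow to the right and rows downward; lengths in m; the calibration is good to about 2 mm. A picture is of the moment at which its call begins.
- arm.close_job(): hands the job in; it is judged then, once.
The state is a dict: "t": time; "qpos": joint angles; "qd": joint speeds; "tau": joint torques, N m; "tool_pos": TCP position; "tool_rot": TCP orientation; "force": force on the tool from outside, world axes, zero at the start; "moment": the same for the moment, N m; "grip_width": opening from 0.0 (shut) to 1.0 (fully open); "gripper_force": force on a finger pad.
Only numpy, scipy, OpenCV 4.12 (cv2) and the standard library are available. Lean on these libraries where they do the work, as an engineer would, in place of code of your own. Each camera call takes 0.05 s, during which the arm holds its last target. There are 200 camera calls.

## Working session

There is one attempt and no reset: what is moved stays moved. The work goes in short steps, Python scripts to look and compute and a shell command to move; the robot and the scene stay as the last step left them, time stands still between calls to the robot, and variables do not carry over. Pictures are saved under pics/ and viewed, at most 10 in all, crops included, and the job is handed in when it is done.

```bash
mkdir -p pics; python3 - <<'E'
from station import telemetry, snapshot
import cv2, numpy as np
s=telemetry.state(); print({k:np.round(v,3).tolist() for k,v in s.items()})
for n in("scene","top"):
    d=snapshot(n); cv2.imwrite(f"pics/{n}0.png",d["frame"]); np.savez(f"pics/{n}0.npz",**d)
    print(n,d["mtx"].round(1).tolist(),d["R"].round(3).tolist(),d["t"].round(3).tolist(), (-d["R"].T@d["t"]).round(3))
E
```

```text
{'t': 0.0, 'qpos': [-1.139, 0.616, -0.013, 1.425, 0.008, 1.103, -0.04], 'qd': [0.001, 0.0, 0.0, 0.0, 0.001, 0.001, 0.003], 'tau': [-0.001, -45.893, 0.209, -16.575, -0.061, 0.02, 0.0], 'tool_pos': [0.287, 0.582, 0.234], 'tool_rot': [0.227, 0.974, -0.001, -0.0], 'force': [0.503, 0.312, -0.063], 'moment': [-0.028, -0.012, -0.006], 'gripper_force': 0.0, 'grip_width': 0.995}
scene [[393.2, 0.0, 319.5], [0.0, 393.2, 200.1], [0.0, 0.0, 1.0]] [[-0.255, 0.967, -0.004], [0.673, 0.174, -0.719], [-0.694, -0.186, -0.695]] [0.186, -0.282, 1.581] [1.335 0.164 0.897]
top [[453.2, 0.0, 315.4], [0.0, 453.2, 198.7], [0.0, 0.0, 1.0]] [[0.027, -1.0, 0.014], [-0.983, -0.029, -0.179], [0.179, -0.009, -0.984]] [-0.044, 0.552, 1.136] [ 0.34  -0.017  1.217]
```

View pics/scene0.png

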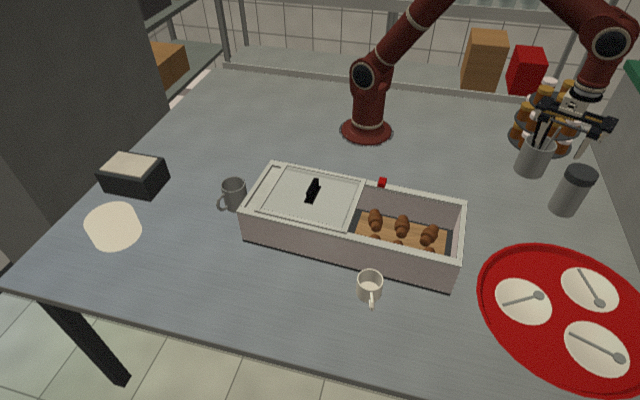

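View pics/top0.png

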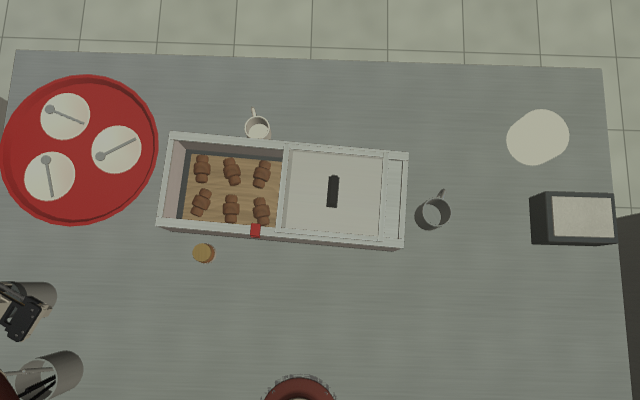

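The scene view shows the black handle at about (313,190) and the red marker at (382,182). In the top view they are at (333,191) and (255,230), with the jar at (203,253), cup at (258,127) and jug at (433,213). The case's top corners are near (170,131), (408,153), (403,249) and (156,226).

```bash
cat > h.py <<'E'
import cv2, numpy as np
from station import snapshot, telemetry
def ray(d,uv):
    c=np.linalg.inv(d["mtx"])@[uv[0],uv[1],1.]; return -d["R"].T@d["t"], d["R"].T@c
def onz(d,uv,z):
    o,r=ray(d,uv); return o+r*(z-o[2])/r[2]
def tri(d1,p1,d2,p2):
    P=[d["mtx"]@np.c_[d["R"],d["t"]] for d in(d1,d2)]
    X=cv2.triangulatePoints(P[0],P[1],np.array(p1,float).reshape(2,1),np.array(p2,float).reshape(2,1))[:,0]; return X[:3]/X[3]
def blob(d,kind,box):
    x0,y0,x1,y1=box; f=d["frame"][y0:y1,x0:x1].astype(int)
    m=(f.max(2)<60) if kind=="black" else ((f[...,2]>100)&(f[...,2]>2*f[...,1]))
    n,l,st,c=cv2.connectedComponentsWithStats(m.astype(np.uint8)); i=1+st[1:,4].argmax()
    p=np.argwhere(l==i)[:,::-1]+[x0,y0]; return p.astype(np.float32)
E
python3 - <<'E'
from h import *
S=dict(np.load("pics/scene0.npz"));T=dict(np.load("pics/top0.npz"))
for k,bs,bt in(("black",(290,165,340,215),(315,165,350,218)),("red",(370,170,395,195),(243,215,268,245))):
    a,b=blob(S,k,bs),blob(T,k,bt)
    print(k,len(a),len(b),a.min(0),a.max(0),b.min(0),b.max(0),"tri",tri(S,a.mean(0),T,b.mean(0)).round(4))
    r=cv2.minAreaRect(b); print(r); 
    box=cv2.boxPoints(r); z=.173 if k=="black" else .148
    print(np.array([onz(T,q,z) for q in box]).round(4).tolist())
# case rails: long-edge lines from light-coloured outline in top
for u in [(170,131),(408,153),(403,249),(156,226)]: print(onz(T,u,.13).round(4))
for n,im,x0,y0,x1,y1,k in(("s",S["frame"],225,145,485,300,3),("t",T["frame"],145,105,425,265,2.85)):
    cv2.imwrite(f"pics/c{n}.png",cv2.resize(im[y0:y1,x0:x1],None,fx=k,fy=k,interpolation=cv2.INTER_CUBIC))
E
```

```text
black 225 298 [304. 178.] [320. 203.] [327. 176.] [338. 207.] tri [ 0.5548 -0.0671  0.1449]
((332.3517150878906, 191.279296875), (9.71632194519043, 31.059009552001953), 4.763641834259033)
[[0.5129, -0.0524, 0.173], [0.5872, -0.0568, 0.173], [0.586, -0.0797, 0.173], [0.5117, -0.075, 0.173]]
red 51 119 [378. 177.] [386. 184.] [250. 223.] [260. 237.] tri [0.4563 0.1151 0.1422]
((255.06097412109375, 229.95120239257812), (9.386680603027344, 13.141352653503418), 6.34019136428833)
[[0.441, 0.1255, 0.148], [0.4721, 0.1238, 0.148], [0.4702, 0.1016, 0.148], [0.4392, 0.1035, 0.148]]
[0.6988 0.3401 0.13  ]
[ 0.6607 -0.2544  0.13  ]
[ 0.422  -0.2402  0.13  ]
[0.4602 0.3534 0.13  ]
```

View pics/ct.png

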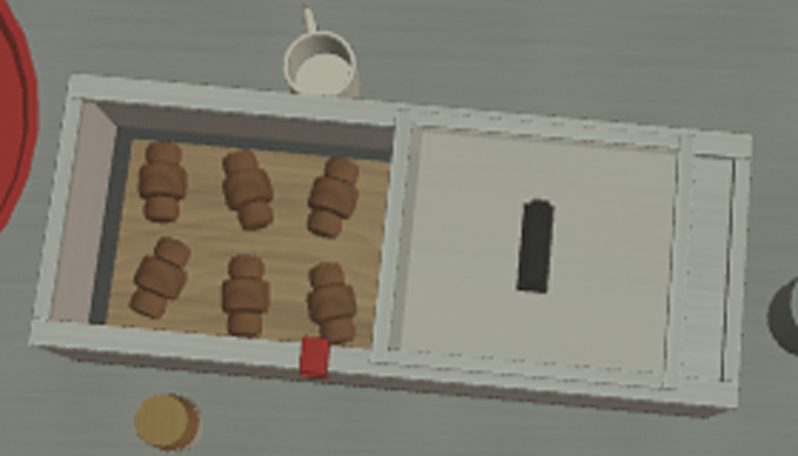

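View pics/cs.png

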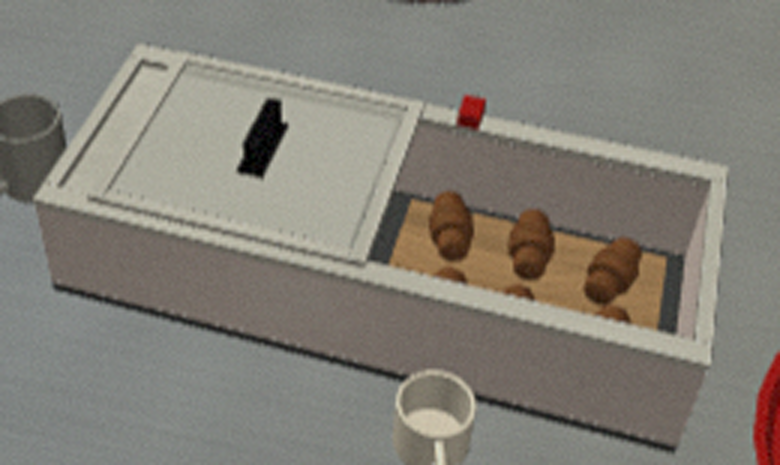

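The enlarged top view shows the handle as a 16 mm bar across x and the marker on the near rail about 30 mm ahead of the hatch's edge. The enlarged scene view agrees, and all the bystanders are clear of the track. The four case corners give a yaw of about -3.7° and a centre of about (0.560, 0.050). Next I'll check the heights and the clearance along the path.

```bash
python3 - <<'E'
from h import *
S=dict(np.load("pics/scene0.npz"));T=dict(np.load("pics/top0.npz"))
def cloud(d,p):
    p=p.astype(int); z=d["z_map"][p[:,1],p[:,0]]; p=p[z>0]; z=z[z>0]
    c=(np.linalg.inv(d["mtx"])@np.c_[p,np.ones(len(p))].T)*z
    return (d["R"].T@(c-d["t"][:,None])).T
for k,bs,bt in(("black",(290,165,340,215),(315,165,350,218)),("red",(370,170,395,195),(243,215,268,245))):
    for n,d,b in(("S",S,bs),("T",T,bt)):
        X=cloud(d,blob(d,k,b)); top=X[X[:,2]>np.percentile(X[:,2],90)-.006]
        print(k,n,"z90",np.percentile(X[:,2],90).round(4),"top mean",top.mean(0).round(4),"min",top.min(0).round(4),"max",top.max(0).round(4))
# highest things near the path (fan around base->path), excluding arm area by printing by bins
vv,uu=np.mgrid[0:400,0:640]; X=cloud(T,np.c_[uu.ravel(),vv.ravel()])
a,b=np.array([.287,.582]),np.array([.553,-.067]); L=np.linalg.norm(b-a); e=(b-a)/L
s=(X[:,:2]-a)@e; w=np.abs((X[:,:2]-a)@[-e[1],e[0]])
for i in np.arange(0,.75,.05):
    m=(s>i)&(s<i+.05)&(w<.11); print(round(i,2),X[m,2].max().round(3) if m.any() else None,end="; ")
E
```

```text
black S z90 0.1715 top mean [ 0.5636 -0.065   0.1703] min [ 0.5262 -0.0744  0.1656] max [ 0.5946 -0.0572  0.1753]
black T z90 0.1738 top mean [ 0.5539 -0.0675  0.1721] min [ 0.5214 -0.0767  0.168 ] max [ 0.5867 -0.0585  0.1776]
red S z90 0.1489 top mean [0.4611 0.1157 0.1467] min [0.4448 0.1056 0.1444] max [0.4758 0.1268 0.1502]
red T z90 0.1509 top mean [0.4573 0.1141 0.1486] min [0.4435 0.1036 0.1452] max [0.4716 0.1253 0.1529]
0.0 0.382; 0.05 0.385; 0.1 0.008; 0.15 0.008; 0.2 0.008; 0.25 0.135; 0.3 0.137; 0.35 0.134; 0.4 0.134; 0.45 0.153; 0.5 0.153; 0.55 0.147; 0.6 0.144; 0.65 0.176; 0.7 0.178;
```

The heights agree with the text: handle top 0.172 to 0.174, marker top 0.149 to 0.151. The path is clear, so I'll turn and travel above the handle.

```bash
python3 -m inch '[{"roll":-0.131,"fingers":1},{"roll":-0.131},{"roll":-0.131},{"tx":-2,"ty":-4.2},{"tx":-2,"ty":-4.2},{"tx":-2,"ty":-4.2},{"tx":-2,"ty":-4.2},{"tx":-2,"ty":-4.2}]'
python3 -m inch '[{"tx":-2,"ty":-4.2},{"tx":-2,"ty":-4.2},{"tx":-2,"ty":-4.2},{"tx":-2,"ty":-4.2},{"tx":-2,"ty":-4.2},{"tx":-2,"ty":-4.2},{"tx":-2,"ty":-4.2},{}]'
cat > go.py <<'E'
from h import *; from scipy.spatial.transform import Rotation as Ro; import sys
s=telemetry.state(); R=Ro.from_quat(s["tool_rot"]).as_matrix()
tgt=np.array([float(v) for v in sys.argv[1:4]])
print("pos",np.round(s["tool_pos"],4),"tool shift cm",(R.T@(tgt-s["tool_pos"])*100).round(2),"ty heading",np.degrees(np.arctan2(R[1,1],R[0,1])).round(2),"tz",R[:,2].round(3),"F",np.round(s["force"],2),"t",s["t"])
E
python3 go.py 0.555 -0.067 0.162
```

```text
pos [0.287  0.5825 0.2346] tool shift cm [-52.74 -46.41   7.37] ty heading 63.78 tz [-0.001 -0.002 -1.   ] F [-0.58  0.38  0.75] t 0.1$[0]: bad value
$[0]: bad value
```

```bash
python3 -m inch '[{"tx":0,"ty":0,"tz":0,"roll":-0.131,"fingers":1},{"tx":0,"ty":0,"tz":0,"roll":-0.131,"fingers":1},{"tx":0,"ty":0,"tz":0,"roll":-0.131,"fingers":1}]'; python3 go.py 0.555 -0.067 0.162
```

```text
t: 0.48
tool_pos: [0.2871, 0.5827, 0.2349]
tool_rot: [0.03, 1.0, -0.001, -0.0]
force: [0.7, -0.6, 1.1]
grip_width: 0.999
gripper_force: 0.0
pos [0.2871 0.5827 0.2349] tool shift cm [-30.67 -63.22   7.37] ty heading 86.54 tz [-0.001 -0.001 -1.   ] F [ 0.68 -0.61  1.11] t 0.475
```

```bash
python3 -m inch '[{"tx":-2,"ty":-4.2,"tz":0,"roll":0,"fingers":1},{"tx":-2,"ty":-4.2,"tz":0,"roll":0,"fingers":1},{"tx":-2,"ty":-4.2,"tz":0,"roll":0,"fingers":1},{"tx":-2,"ty":-4.2,"tz":0,"roll":0,"fingers":1},{"tx":-2,"ty":-4.2,"tz":0,"roll":0,"fingers":1},{"tx":-2,"ty":-4.2,"tz":0,"roll":0,"fingers":1},{"tx":-2,"ty":-4.2,"tz":0,"roll":0,"fingers":1},{"tx":-2,"ty":-4.2,"tz":0,"roll":0,"fingers":1}]'; python3 go.py 0.555 -0.067 0.162
```

```text
t: 1.48
tool_pos: [0.4254, 0.2358, 0.2354]
tool_rot: [0.032, 0.999, -0.0, -0.0]
force: [0.1, 0.6, 0.4]
grip_width: 1.004
gripper_force: 0.0
pos [0.4254 0.2358 0.2354] tool shift cm [-14.89 -29.37   7.35] ty heading 86.29 tz [-0. -0. -1.] F [0.08 0.57 0.4 ] t 1.475
```

```bash
python3 -m inch '[{"tx":-2.1,"ty":-4,"tz":0,"roll":0,"fingers":1},{"tx":-2.1,"ty":-4,"tz":0,"roll":0,"fingers":1},{"tx":-2.1,"ty":-4,"tz":0,"roll":0,"fingers":1},{"tx":-2.1,"ty":-4,"tz":0,"roll":0,"fingers":1},{"tx":-2.1,"ty":-4,"tz":0,"roll":0,"fingers":1},{"tx":-2.1,"ty":-4,"tz":0,"roll":0,"fingers":1},{"tx":-2.1,"ty":-4,"tz":0,"roll":0,"fingers":1},{"tx":0,"ty":0,"tz":0,"roll":0,"fingers":1}]'; python3 go.py 0.555 -0.067 0.162
```

```text
t: 2.48
tool_pos: [0.5541, -0.0566, 0.2349]
tool_rot: [0.036, 0.999, -0.001, -0.0]
force: [-0.1, -0.4, 0.7]
grip_width: 1.002
gripper_force: 0.0
pos [ 0.5541 -0.0566  0.2349] tool shift cm [-0.17 -1.01  7.3 ] ty heading 85.84 tz [-0.001 -0.003 -1.   ] F [-0.12 -0.4   0.69] t 2.475
```

```bash
python3 -m inch '[{"tx":-0.1,"ty":-1,"tz":0,"roll":0,"fingers":1},{"tx":0,"ty":0,"tz":2.4,"roll":0,"fingers":1},{"tx":0,"ty":0,"tz":2.4,"roll":0,"fingers":1},{"tx":0,"ty":0,"tz":1.6,"roll":0,"fingers":1},{"tx":0,"ty":0,"tz":0.8,"roll":0,"fingers":1},{"tx":0,"ty":0,"tz":0,"roll":0,"fingers":1}]'; python3 go.py 0.555 -0.067 0.162
python3 - <<'E'
from h import *
d=snapshot("scene"); cv2.imwrite("pics/near1.png",cv2.resize(d["frame"][120:280,230:450],None,fx=3,fy=3))
E
```

```text
t: 3.22
tool_pos: [0.5538, -0.0609, 0.1635]
tool_rot: [0.032, 0.999, 0.0, -0.0]
force: [-0.4, -0.3, -0.1]
grip_width: 1.0
gripper_force: 0.0
pos [ 0.5538 -0.0609  0.1635] tool shift cm [-0.16 -0.61  0.15] ty heading 86.36 tz [-0.001  0.    -1.   ] F [-0.35 -0.26 -0.09] t 3.225
```

View pics/near1.png

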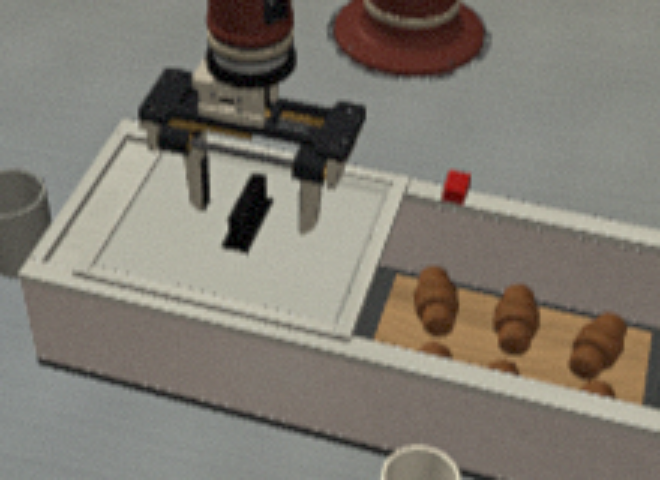

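The fingers straddle the black handle (tips at crop pixels (200,208) and (310,230), handle at about (247,213)). They sit about 6 mm too far towards +y, so I'll centre them and grip.

```bash
python3 -m inch '[{"tx":-0.1,"ty":-0.6,"tz":0.1,"roll":0,"fingers":1},{"tx":0,"ty":0,"tz":0,"roll":0,"fingers":-1},{"tx":0,"ty":0,"tz":0,"roll":0,"fingers":-1},{"tx":0,"ty":0,"tz":0,"roll":0,"fingers":-1},{"tx":0,"ty":0,"tz":0,"roll":0,"fingers":-1},{"tx":0,"ty":0,"tz":0,"roll":0,"fingers":-1},{"tx":0,"ty":0,"tz":0,"roll":0,"fingers":-1}]' 25; python3 go.py 0.555 -0.067 0.162
```

```text
t: 4.15
tool_pos: [0.5547, -0.0676, 0.1626]
tool_rot: [0.032, 0.999, -0.0, -0.0]
force: [-0.6, -0.3, -1.7]
grip_width: 0.404
gripper_force: 0.0
pos [ 0.5547 -0.0676  0.1626] tool shift cm [-0.03  0.06  0.06] ty heading 86.29 tz [-0. -0. -1.] F [-0.56 -0.3  -1.67] t 4.15
```

```bash
python3 -m inch '[{"tx":0,"ty":0,"tz":0,"roll":0,"fingers":-1},{"tx":0,"ty":0,"tz":0,"roll":0,"fingers":-1},{"tx":0,"ty":0,"tz":0,"roll":0,"fingers":-1},{"tx":0,"ty":0,"tz":0,"roll":0,"fingers":-1},{"tx":0,"ty":0,"tz":0,"roll":0,"fingers":-1},{"tx":0,"ty":0,"tz":0,"roll":0,"fingers":-1}]' 25; python3 go.py 0.555 -0.067 0.162
```

```text
t: 4.9
tool_pos: [0.5547, -0.0672, 0.1626]
tool_rot: [0.032, 0.999, 0.0, -0.0]
force: [-0.5, 1.9, 0.4]
grip_width: 0.17
gripper_force: 25.0
pos [ 0.5547 -0.0672  0.1626] tool shift cm [-0.02  0.02  0.06] ty heading 86.32 tz [-0.  0. -1.] F [-0.47  1.92  0.37] t 4.9
```

The handle is held: opening 15.8 mm, grip 25 N. By my measurement the edge is at s ≈ +13 mm and the marker's face at about +47 mm. I'll slide about 68 mm, staying short of the 95 mm zone, and watch the drag.

```bash
cat > f.py <<'E'
from station import telemetry
import numpy as np, sys
s=telemetry.state(); e=np.array([.064,.998,0]); f=-float(np.dot(s["force"],e)); p=float(np.dot(np.array(s["tool_pos"])-[.5604,.0497,0],e))
print(f"t {s['t']:.2f} edge s {1000*p+130:.1f} mm resist {f:.2f} Fx {s['force'][0]:.1f} Fz {s['force'][2]:.1f}")
sys.exit(f>float(sys.argv[1]) if len(sys.argv)>1 else 0)
E
python3 f.py; python3 -m inch '[{"tx":0,"ty":0.5,"tz":0,"roll":0,"fingers":-1},{"tx":0,"ty":0.5,"tz":0,"roll":0,"fingers":-1},{"tx":0,"ty":0.5,"tz":0,"roll":0,"fingers":-1},{"tx":0,"ty":0.5,"tz":0,"roll":0,"fingers":-1},{"tx":0,"ty":0.5,"tz":0,"roll":0,"fingers":-1},{"tx":0,"ty":0.4,"tz":0,"roll":0,"fingers":-1},{"tx":0,"ty":0.4,"tz":0,"roll":0,"fingers":-1},{"tx":0,"ty":0.4,"tz":0,"roll":0,"fingers":-1}]' >/dev/null; python3 f.py
python3 -m inch '[{"tx":0,"ty":0.4,"tz":0,"roll":0,"fingers":-1},{"tx":0,"ty":0.4,"tz":0,"roll":0,"fingers":-1},{"tx":0,"ty":0.4,"tz":0,"roll":0,"fingers":-1},{"tx":0,"ty":0.4,"tz":0,"roll":0,"fingers":-1},{"tx":0,"ty":0.4,"tz":0,"roll":0,"fingers":-1},{"tx":0,"ty":0.4,"tz":0,"roll":0,"fingers":-1},{"tx":0,"ty":0.4,"tz":0,"roll":0,"fingers":-1},{"tx":0,"ty":0.2,"tz":0,"roll":0,"fingers":-1}]' ; python3 f.py
```

```text
t 4.90 edge s 13.0 mm resist -1.89 Fx -0.5 Fz 0.4
t 5.90 edge s 49.7 mm resist 3.99 Fx -0.7 Fz -0.2
t: 6.9
tool_pos: [0.5589, -0.0002, 0.1626]
tool_rot: [0.032, 0.999, 0.0, -0.0]
force: [-1.9, -2.9, 1.6]
grip_width: 0.169
gripper_force: 25.0
t 6.90 edge s 80.1 mm resist 3.00 Fx -1.9 Fz 1.6
```

The baseline drag with the marker is about 3 N. From here I'll creep in 4 mm calls, checking the force between calls and stopping if resistance passes 7 N.

```bash
python3 f.py 7 && python3 -m inch '[{"tx":0,"ty":0.1,"tz":0,"roll":0,"fingers":-1},{"tx":0,"ty":0.1,"tz":0,"roll":0,"fingers":-1},{"tx":0,"ty":0.1,"tz":0,"roll":0,"fingers":-1},{"tx":0,"ty":0.1,"tz":0,"roll":0,"fingers":-1}]' >/dev/null && python3 f.py 7 && python3 -m inch '[{"tx":0,"ty":0.1,"tz":0,"roll":0,"fingers":-1},{"tx":0,"ty":0.1,"tz":0,"roll":0,"fingers":-1},{"tx":0,"ty":0.1,"tz":0,"roll":0,"fingers":-1},{"tx":0,"ty":0.1,"tz":0,"roll":0,"fingers":-1}]' >/dev/null && python3 f.py 7 && python3 -m inch '[{"tx":0,"ty":0.1,"tz":0,"roll":0,"fingers":-1},{"tx":0,"ty":0.1,"tz":0,"roll":0,"fingers":-1},{"tx":0,"ty":0.1,"tz":0,"roll":0,"fingers":-1},{"tx":0,"ty":0.1,"tz":0,"roll":0,"fingers":-1}]' >/dev/null && python3 f.py 7 && python3 -m inch '[{"tx":0,"ty":0.1,"tz":0,"roll":0,"fingers":-1},{"tx":0,"ty":0.1,"tz":0,"roll":0,"fingers":-1},{"tx":0,"ty":0.1,"tz":0,"roll":0,"fingers":-1},{"tx":0,"ty":0.1,"tz":0,"roll":0,"fingers":-1}]' >/dev/null && python3 f.py 7 && python3 -m inch '[{"tx":0,"ty":0.1,"tz":0,"roll":0,"fingers":-1},{"tx":0,"ty":0.1,"tz":0,"roll":0,"fingers":-1},{"tx":0,"ty":0.1,"tz":0,"roll":0,"fingers":-1},{"tx":0,"ty":0.1,"tz":0,"roll":0,"fingers":-1}]' >/dev/null && python3 f.py 7 && python3 -m inch '[{"tx":0,"ty":0.1,"tz":0,"roll":0,"fingers":-1},{"tx":0,"ty":0.1,"tz":0,"roll":0,"fingers":-1},{"tx":0,"ty":0.1,"tz":0,"roll":0,"fingers":-1},{"tx":0,"ty":0.1,"tz":0,"roll":0,"fingers":-1}]' >/dev/null && python3 f.py 7
```

```text
t 6.90 edge s 80.1 mm resist 3.00 Fx -1.9 Fz 1.6
t 7.40 edge s 83.5 mm resist 2.94 Fx -3.1 Fz 2.2
t 7.90 edge s 87.6 mm resist 2.33 Fx -3.3 Fz 2.5
t 8.40 edge s 91.6 mm resist 2.03 Fx -3.6 Fz 3.0
t 8.90 edge s 95.6 mm resist 1.84 Fx -4.2 Fz 3.8
t 9.40 edge s 99.6 mm resist 3.64 Fx -4.4 Fz 3.4
t 9.90 edge s 103.7 mm resist 3.66 Fx -4.8 Fz 3.1
```

Drag is steady at 2 to 4 N. A small side force is building up (Fx -4.8), so I'll add a slight x correction and continue.

```bash
python3 f.py 7 && python3 -m inch '[{"tx":0.05,"ty":0.1,"tz":0,"roll":0,"fingers":-1},{"tx":0,"ty":0.1,"tz":0,"roll":0,"fingers":-1},{"tx":0,"ty":0.1,"tz":0,"roll":0,"fingers":-1},{"tx":0,"ty":0.1,"tz":0,"roll":0,"fingers":-1}]' >/dev/null && python3 f.py 7 && python3 -m inch '[{"tx":0,"ty":0.1,"tz":0,"roll":0,"fingers":-1},{"tx":0,"ty":0.1,"tz":0,"roll":0,"fingers":-1},{"tx":0,"ty":0.1,"tz":0,"roll":0,"fingers":-1},{"tx":0,"ty":0.1,"tz":0,"roll":0,"fingers":-1}]' >/dev/null && python3 f.py 7 && python3 -m inch '[{"tx":0,"ty":0.1,"tz":0,"roll":0,"fingers":-1},{"tx":0,"ty":0.1,"tz":0,"roll":0,"fingers":-1},{"tx":0,"ty":0.1,"tz":0,"roll":0,"fingers":-1},{"tx":0,"ty":0.1,"tz":0,"roll":0,"fingers":-1}]' >/dev/null && python3 f.py 7 && python3 -m inch '[{"tx":0,"ty":0.1,"tz":0,"roll":0,"fingers":-1},{"tx":0,"ty":0.1,"tz":0,"roll":0,"fingers":-1},{"tx":0,"ty":0.1,"tz":0,"roll":0,"fingers":-1},{"tx":0,"ty":0.1,"tz":0,"roll":0,"fingers":-1}]' >/dev/null && python3 f.py 7 && python3 -m inch '[{"tx":0,"ty":0.1,"tz":0,"roll":0,"fingers":-1},{"tx":0,"ty":0.1,"tz":0,"roll":0,"fingers":-1},{"tx":0,"ty":0.1,"tz":0,"roll":0,"fingers":-1},{"tx":0,"ty":0.1,"tz":0,"roll":0,"fingers":-1}]' >/dev/null && python3 f.py 7 && python3 -m inch '[{"tx":0,"ty":0.1,"tz":0,"roll":0,"fingers":-1},{"tx":0,"ty":0.1,"tz":0,"roll":0,"fingers":-1},{"tx":0,"ty":0.1,"tz":0,"roll":0,"fingers":-1},{"tx":0,"ty":0.1,"tz":0,"roll":0,"fingers":-1}]' >/dev/null && python3 f.py 7
```

```text
t 9.90 edge s 103.7 mm resist 3.66 Fx -4.8 Fz 3.1
t 10.40 edge s 107.6 mm resist 2.84 Fx -2.4 Fz 2.2
t 10.90 edge s 111.6 mm resist 1.93 Fx -2.3 Fz 1.1
t 11.40 edge s 115.6 mm resist 2.03 Fx -0.8 Fz 0.2
t 11.90 edge s 119.6 mm resist 2.93 Fx 0.1 Fz -0.4
t 12.40 edge s 123.6 mm resist 2.39 Fx -0.3 Fz -1.2
t 12.90 edge s 127.6 mm resist 2.93 Fx -0.1 Fz -1.2
```

```bash
python3 f.py 7 && python3 -m inch '[{"tx":0,"ty":0.1,"tz":0,"roll":0,"fingers":-1},{"tx":0,"ty":0.1,"tz":0,"roll":0,"fingers":-1},{"tx":0,"ty":0.1,"tz":0,"roll":0,"fingers":-1},{"tx":0,"ty":0.1,"tz":0,"roll":0,"fingers":-1}]' >/dev/null && python3 f.py 7 && python3 -m inch '[{"tx":0,"ty":0.1,"tz":0,"roll":0,"fingers":-1},{"tx":0,"ty":0.1,"tz":0,"roll":0,"fingers":-1},{"tx":0,"ty":0.1,"tz":0,"roll":0,"fingers":-1},{"tx":0,"ty":0.1,"tz":0,"roll":0,"fingers":-1}]' >/dev/null && python3 f.py 7 && python3 -m inch '[{"tx":0,"ty":0.1,"tz":0,"roll":0,"fingers":-1},{"tx":0,"ty":0.1,"tz":0,"roll":0,"fingers":-1},{"tx":0,"ty":0.1,"tz":0,"roll":0,"fingers":-1},{"tx":0,"ty":0.1,"tz":0,"roll":0,"fingers":-1}]' >/dev/null && python3 f.py 7 && python3 -m inch '[{"tx":0,"ty":0.1,"tz":0,"roll":0,"fingers":-1},{"tx":0,"ty":0.1,"tz":0,"roll":0,"fingers":-1},{"tx":0,"ty":0.1,"tz":0,"roll":0,"fingers":-1},{"tx":0,"ty":0.1,"tz":0,"roll":0,"fingers":-1}]' >/dev/null && python3 f.py 7 && python3 -m inch '[{"tx":0,"ty":0.1,"tz":0,"roll":0,"fingers":-1},{"tx":0,"ty":0.1,"tz":0,"roll":0,"fingers":-1},{"tx":0,"ty":0.1,"tz":0,"roll":0,"fingers":-1},{"tx":0,"ty":0.1,"tz":0,"roll":0,"fingers":-1}]' >/dev/null && python3 f.py 7 && python3 -m inch '[{"tx":0,"ty":0.1,"tz":0,"roll":0,"fingers":-1},{"tx":0,"ty":0.1,"tz":0,"roll":0,"fingers":-1},{"tx":0,"ty":0.1,"tz":0,"roll":0,"fingers":-1},{"tx":0,"ty":0.1,"tz":0,"roll":0,"fingers":-1}]' >/dev/null && python3 f.py 7
```

```text
t 12.90 edge s 127.6 mm resist 2.93 Fx -0.1 Fz -1.2
t 13.40 edge s 131.7 mm resist 3.00 Fx 0.3 Fz -1.7
t 13.90 edge s 135.6 mm resist 2.97 Fx 0.4 Fz -2.4
t 14.40 edge s 139.6 mm resist 2.96 Fx 1.1 Fz -2.2
t 14.90 edge s 143.6 mm resist 2.10 Fx 1.6 Fz -2.6
t 15.40 edge s 147.6 mm resist 3.14 Fx 1.5 Fz -2.6
t 15.90 edge s 151.6 mm resist 3.08 Fx 2.0 Fz -1.6
```

```bash
python3 f.py 7 && python3 -m inch '[{"tx":0,"ty":0.1,"tz":0,"roll":0,"fingers":-1},{"tx":0,"ty":0.1,"tz":0,"roll":0,"fingers":-1},{"tx":0,"ty":0.1,"tz":0,"roll":0,"fingers":-1},{"tx":0,"ty":0.1,"tz":0,"roll":0,"fingers":-1}]' >/dev/null && python3 f.py 7 && python3 -m inch '[{"tx":0,"ty":0.1,"tz":0,"roll":0,"fingers":-1},{"tx":0,"ty":0.1,"tz":0,"roll":0,"fingers":-1},{"tx":0,"ty":0.1,"tz":0,"roll":0,"fingers":-1},{"tx":0,"ty":0.1,"tz":0,"roll":0,"fingers":-1}]' >/dev/null && python3 f.py 7 && python3 -m inch '[{"tx":0,"ty":0.1,"tz":0,"roll":0,"fingers":-1},{"tx":0,"ty":0.1,"tz":0,"roll":0,"fingers":-1},{"tx":0,"ty":0.1,"tz":0,"roll":0,"fingers":-1},{"tx":0,"ty":0.1,"tz":0,"roll":0,"fingers":-1}]' >/dev/null && python3 f.py 7 && python3 -m inch '[{"tx":0,"ty":0.1,"tz":0,"roll":0,"fingers":-1},{"tx":0,"ty":0.1,"tz":0,"roll":0,"fingers":-1},{"tx":0,"ty":0.1,"tz":0,"roll":0,"fingers":-1},{"tx":0,"ty":0.1,"tz":0,"roll":0,"fingers":-1}]' >/dev/null && python3 f.py 7 && python3 -m inch '[{"tx":0,"ty":0.1,"tz":0,"roll":0,"fingers":-1},{"tx":0,"ty":0.1,"tz":0,"roll":0,"fingers":-1},{"tx":0,"ty":0.1,"tz":0,"roll":0,"fingers":-1},{"tx":0,"ty":0.1,"tz":0,"roll":0,"fingers":-1}]' >/dev/null && python3 f.py 7 && python3 -m inch '[{"tx":0,"ty":0.1,"tz":0,"roll":0,"fingers":-1},{"tx":0,"ty":0.1,"tz":0,"roll":0,"fingers":-1},{"tx":0,"ty":0.1,"tz":0,"roll":0,"fingers":-1},{"tx":0,"ty":0.1,"tz":0,"roll":0,"fingers":-1}]' >/dev/null && python3 f.py 7
```

```text
t 15.90 edge s 151.6 mm resist 3.08 Fx 2.0 Fz -1.6
t 16.40 edge s 155.6 mm resist 2.97 Fx 2.1 Fz -1.8
t 16.90 edge s 159.6 mm resist 2.69 Fx 2.1 Fz -2.4
t 17.40 edge s 163.6 mm resist 3.08 Fx 1.6 Fz -2.9
t 17.90 edge s 167.6 mm resist 2.97 Fx 2.0 Fz -1.7
t 18.40 edge s 171.6 mm resist 3.94 Fx 2.0 Fz -2.3
t 18.90 edge s 175.6 mm resist 2.75 Fx 1.1 Fz -0.4
```

```bash
python3 f.py 7 && python3 -m inch '[{"tx":0,"ty":0.1,"tz":0,"roll":0,"fingers":-1},{"tx":0,"ty":0.1,"tz":0,"roll":0,"fingers":-1},{"tx":0,"ty":0.1,"tz":0,"roll":0,"fingers":-1},{"tx":0,"ty":0.1,"tz":0,"roll":0,"fingers":-1}]' >/dev/null && python3 f.py 7 && python3 -m inch '[{"tx":0,"ty":0.1,"tz":0,"roll":0,"fingers":-1},{"tx":0,"ty":0.1,"tz":0,"roll":0,"fingers":-1},{"tx":0,"ty":0.1,"tz":0,"roll":0,"fingers":-1},{"tx":0,"ty":0.1,"tz":0,"roll":0,"fingers":-1}]' >/dev/null && python3 f.py 7 && python3 -m inch '[{"tx":0,"ty":0.1,"tz":0,"roll":0,"fingers":-1},{"tx":0,"ty":0.1,"tz":0,"roll":0,"fingers":-1},{"tx":0,"ty":0.1,"tz":0,"roll":0,"fingers":-1},{"tx":0,"ty":0.1,"tz":0,"roll":0,"fingers":-1}]' >/dev/null && python3 f.py 7 && python3 -m inch '[{"tx":0,"ty":0.1,"tz":0,"roll":0,"fingers":-1},{"tx":0,"ty":0.1,"tz":0,"roll":0,"fingers":-1},{"tx":0,"ty":0.1,"tz":0,"roll":0,"fingers":-1},{"tx":0,"ty":0.1,"tz":0,"roll":0,"fingers":-1}]' >/dev/null && python3 f.py 7 && python3 -m inch '[{"tx":0,"ty":0.1,"tz":0,"roll":0,"fingers":-1},{"tx":0,"ty":0.1,"tz":0,"roll":0,"fingers":-1},{"tx":0,"ty":0.1,"tz":0,"roll":0,"fingers":-1},{"tx":0,"ty":0.1,"tz":0,"roll":0,"fingers":-1}]' >/dev/null && python3 f.py 7 && python3 -m inch '[{"tx":0,"ty":0.1,"tz":0,"roll":0,"fingers":-1},{"tx":0,"ty":0.1,"tz":0,"roll":0,"fingers":-1},{"tx":0,"ty":0.1,"tz":0,"roll":0,"fingers":-1},{"tx":0,"ty":0.1,"tz":0,"roll":0,"fingers":-1}]' >/dev/null && python3 f.py 7
```

```text
t 18.90 edge s 175.6 mm resist 2.75 Fx 1.1 Fz -0.4
t 19.40 edge s 179.6 mm resist 3.32 Fx 2.1 Fz -1.1
t 19.90 edge s 183.6 mm resist 2.85 Fx 0.9 Fz -0.8
t 20.40 edge s 187.6 mm resist 3.12 Fx 0.9 Fz -0.7
t 20.90 edge s 191.6 mm resist 2.92 Fx 0.8 Fz -0.8
t 21.40 edge s 195.6 mm resist 3.18 Fx -0.0 Fz 1.0
t 21.90 edge s 197.7 mm resist 5.85 Fx -0.6 Fz 2.4
```

The bind is starting: at s ≈ 197 mm resistance rises and the hatch lags the command. I'll press on 2 mm at a time until the resistance is clearly past 8 N above the baseline, about 12 N in total.

```bash
python3 f.py 11.5 && python3 -m inch '[{"tx":0,"ty":0.1,"tz":0,"roll":0,"fingers":-1},{"tx":0,"ty":0.1,"tz":0,"roll":0,"fingers":-1}]' >/dev/null && python3 f.py 11.5 && python3 -m inch '[{"tx":0,"ty":0.1,"tz":0,"roll":0,"fingers":-1},{"tx":0,"ty":0.1,"tz":0,"roll":0,"fingers":-1}]' >/dev/null && python3 f.py 11.5 && python3 -m inch '[{"tx":0,"ty":0.1,"tz":0,"roll":0,"fingers":-1},{"tx":0,"ty":0.1,"tz":0,"roll":0,"fingers":-1}]' >/dev/null && python3 f.py 11.5
```

```text
t 21.90 edge s 197.7 mm resist 5.85 Fx -0.6 Fz 2.4
t 22.15 edge s 198.6 mm resist 8.63 Fx -1.5 Fz 2.1
t 22.40 edge s 199.4 mm resist 9.80 Fx -1.7 Fz 2.4
t 22.65 edge s 200.2 mm resist 11.89 Fx -2.3 Fz 3.5
```

```bash
python3 -m inch '[{"tx":0,"ty":0.1,"tz":0,"roll":0,"fingers":-1},{"tx":0,"ty":0.1,"tz":0,"roll":0,"fingers":-1}]' >/dev/null; python3 f.py; python3 -m inch '[{"tx":0,"ty":0,"tz":0,"roll":0,"fingers":-1}]' >/dev/null; python3 f.py
```

```text
t 22.90 edge s 201.1 mm resist 13.13 Fx -2.7 Fz 3.6
t 23.02 edge s 201.1 mm resist 11.80 Fx -1.7 Fz 3.2
```

Resistance is 12 to 13 N against a 3 N baseline, so the seal is giving about 9 to 10 N, a clear bind. Now I'll back off towards s ≈ 186; the command leads the hatch by about 6 mm.

```bash
python3 -m inch '[{"tx":0,"ty":-0.25,"tz":0,"roll":0,"fingers":-1},{"tx":0,"ty":-0.25,"tz":0,"roll":0,"fingers":-1},{"tx":0,"ty":-0.25,"tz":0,"roll":0,"fingers":-1},{"tx":0,"ty":-0.25,"tz":0,"roll":0,"fingers":-1},{"tx":0,"ty":-0.25,"tz":0,"roll":0,"fingers":-1},{"tx":0,"ty":-0.25,"tz":0,"roll":0,"fingers":-1},{"tx":0,"ty":-0.25,"tz":0,"roll":0,"fingers":-1},{"tx":0,"ty":-0.25,"tz":0,"roll":0,"fingers":-1}]' >/dev/null; python3 -m inch '[{"tx":0,"ty":0,"tz":0,"roll":0,"fingers":-1},{"tx":0,"ty":0,"tz":0,"roll":0,"fingers":-1}]' >/dev/null; python3 f.py
```

```text
t 24.27 edge s 187.7 mm resist -1.79 Fx 0.4 Fz -1.7
```

```bash
python3 -m inch '[{"tx":0,"ty":-0.16,"tz":0,"roll":0,"fingers":-1},{"tx":0,"ty":0,"tz":0,"roll":0,"fingers":-1},{"tx":0,"ty":0,"tz":0,"roll":0,"fingers":-1}]' >/dev/null; python3 f.py
python3 - <<'E'
from h import *
S=snapshot("scene");T=snapshot("top"); np.savez("pics/s2.npz",**S); np.savez("pics/t2.npz",**T)
a=cv2.resize(S["frame"][150:250,360:460],None,fx=4,fy=4); b=cv2.resize(T["frame"][180:260,170:270],None,fx=4,fy=4)
b=np.vstack([b,np.zeros((80,400,3),np.uint8)]); cv2.imwrite("pics/gap.png",np.hstack([a,b]))
bb=blob(T,"red",(170,205,250,245)); r=cv2.minAreaRect(bb); print(len(bb),r)
e=np.array([.064,.998]); q=[float((onz(T,c,.148)[:2]-[.5604,.0497])@e) for c in cv2.boxPoints(r)]; print("marker s range",min(q),max(q))
E
```

```text
t 24.65 edge s 185.9 mm resist -1.28 Fx 0.6 Fz -1.0
133 ((191.5, 224.0), (14.0, 11.0), 90.0)
marker s range 0.19281163886766284 0.22325149761858148
```

View pics/gap.png

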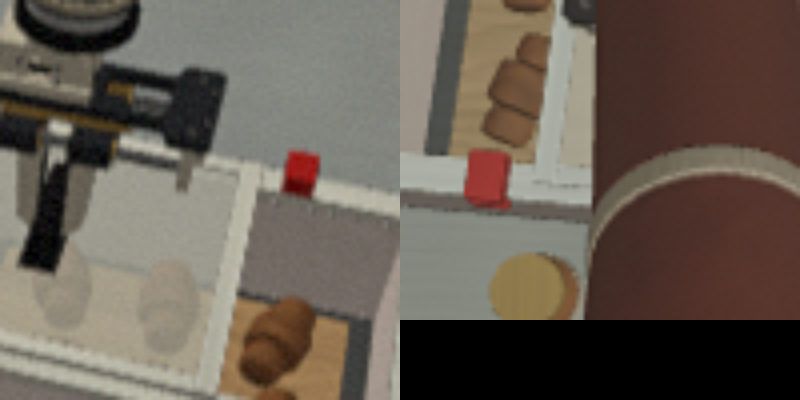

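The scene view (left) shows the marker at about (302,175) with a clear gap to the hatch's edge at about (250,175). In the top view (right) the gap runs from x 509 to 533, about 6 px or 14 mm, which agrees with the 15 mm back-off. I'll let go and withdraw upwards.

```bash
python3 -m inch '[{"tx":0,"ty":0,"tz":0,"roll":0,"fingers":-0.3},{"tx":0,"ty":0,"tz":0,"roll":0,"fingers":-0.3},{"tx":0,"ty":0,"tz":0,"roll":0,"fingers":-0.3},{"tx":0,"ty":0,"tz":0,"roll":0,"fingers":-0.3},{"tx":0,"ty":0,"tz":0,"roll":0,"fingers":-0.3}]'; python3 f.py
```

```text
t: 25.38
tool_pos: [0.5654, 0.1054, 0.1627]
tool_rot: [0.032, 0.999, -0.0, -0.0]
force: [0.2, -0.1, -0.4]
grip_width: 0.35
gripper_force: 0.0
t 25.38 edge s 185.9 mm resist 0.10 Fx 0.2 Fz -0.4
```

```bash
python3 -m inch '[{"tx":0,"ty":0,"tz":-0.5,"roll":0,"fingers":-0.3},{"tx":0,"ty":0,"tz":-1.5,"roll":0,"fingers":-0.3},{"tx":0,"ty":0,"tz":-3,"roll":0,"fingers":-0.3},{"tx":0,"ty":0,"tz":-4,"roll":0,"fingers":-0.3},{"tx":0,"ty":-4,"tz":-2,"roll":0,"fingers":-0.3},{"tx":0,"ty":-5,"tz":0,"roll":0,"fingers":-0.3},{"tx":0,"ty":-5,"tz":0,"roll":0,"fingers":-0.3},{"tx":0,"ty":-5,"tz":0,"roll":0,"fingers":-0.3}]'
python3 -m inch '[{"tx":0,"ty":-5,"tz":0,"roll":0,"fingers":-0.3},{"tx":0,"ty":-4,"tz":0,"roll":0,"fingers":-0.3},{"tx":0,"ty":0,"tz":0,"roll":0,"fingers":-0.3},{"tx":0,"ty":0,"tz":0,"roll":0,"fingers":-0.3}]'
python3 - <<'E'
from h import *
S=snapshot("scene");T=snapshot("top")
a=cv2.resize(S["frame"][150:250,330:460],None,fx=3,fy=3); b=cv2.resize(T["frame"][120:260,150:350],None,fx=3,fy=3)[:300]
b=cv2.resize(T["frame"][150:250,170:300],None,fx=3,fy=3); cv2.imwrite("pics/end.png",np.hstack([a,b]))
k,h=blob(T,"red",(170,205,250,245)),blob(T,"black",(240,165,290,215))
e=np.array([.064,.998]); s=lambda p,z:float((onz(T,p,z)[:2]-[.5604,.0497])@e)*1000
print("marker centre s",s(k.mean(0),.146),"handle s",s(h.mean(0),.168),len(h),"moved refs: start marker/handle")
E
```

```text
t: 26.38
tool_pos: [0.5532, -0.0857, 0.2742]
tool_rot: [0.032, 0.999, -0.0, 0.001]
force: [1.1, 0.3, 0.6]
grip_width: 0.346
gripper_force: 0.0
t: 26.88
tool_pos: [0.5477, -0.1728, 0.2734]
tool_rot: [0.032, 0.999, 0.001, 0.001]
force: [0.1, 0.8, 0.3]
grip_width: 0.35
gripper_force: 0.0
marker centre s 208.88645547347355 handle s 51.52046601527845 293 moved refs: start marker/handle
```

View pics/end.png

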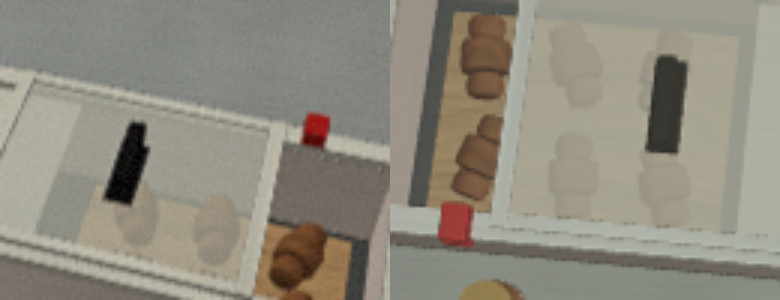

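The final views show the marker upright on the near rail, at about (316,128) in the scene crop and (456,223) in the top crop. The hatch edge stands about 15 mm behind it, the handle is free and the arm is clear.

```bash
python3 -c "
from station import arm; print(arm.close_job())"
```

```text
the job is handed in; nothing more can be done
None
```

The job is handed in: the hatch bound with its leading edge about 200 mm to the +y side of the case's origin (about 9–10 N above its normal drag). I backed it off about 15 mm and let go, leaving the marker standing at the tight spot; the robot did not touch the marker, jar, cup or jug.

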